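# Put the washed tube rack back together

### The arm

A 6-joint arm with a two-finger parallel gripper is mounted at the origin on a cart in front of the work surface, level with it; the furniture and walls round the work are solid. World frame = base frame: x ahead of the robot, y to its left, z up, the work surface at z = 0. Lengths are in m, angles in rad, forces in N, time in s.
With the tool pointing down it reaches from about 0.35 to 0.975 m from the base axis. Payload 4.9 kg.
Tool frame: the origin (TCP) lies midway between the tips of the shut fingers; the grasp point (between the pads) lies 19 mm behind it; z points along the fingers, y is the line along which they close (so a half turn about z gives the same grasp; the last joint's range is limited). The gripper opens to 85 mm and grips with 20 to 120 N. Pads are 22 mm wide; open, the fingers measure 114 mm over their backs; the gripper's body (76 mm by 85 mm) begins 54 mm behind the grasp point. The pads swing forward as they close: fully open they stand 13 mm farther back than shut.
Start: joints at [1.066, 0.053, 1.613, -0, 1.476, -0.119], TCP at [0.235, 0.579, 0.231] pointing down, gripper open.
Joint ranges: [-3.01, 3.01], [-1.01, 2.22], [0.06, 2.58], [-1.02, 4.17], [0.09, 2.62], [-3.14, 3.14]. Speed limits (rad/s): [2.57, 2.57, 3.14, 3.14, 3.14, 3.14].

### API

Orientations are given as a rotation vector (axis times angle).
In Python, from station import ctrl gives the robot as it stands.
- The arm moves only by the shell command python3 -m handwheel 'ROWS' [FORCE]. ROWS is JSON, a list of rows, each an object with "gripper": the gripper command: -1 is fully open, 1 is shut, values between are in proportion; "offset": the shift along the tool's x, y, z in mm, a list of three; "rotation": the turn, a rotation vector about the tool's x, y, z in rad, a list of three. A call has exactly 8 rows; each row is the pose to reach, as a shift and turn from the pose commanded when the call began, along the tool's axes at that moment; what a row does not reach only later rows make up. A row lasts 1/8 s, in which the tool goes at most 62.5 mm and 10.7 degrees, less where a joint would pass 70% of its speed; a pose out of reach is approached as far as the arm can. A call with a gripper value outside its range is refused whole. The fingers move at their own pace and stop on an object; FORCE is the grip in N (left out, the last holds). Time passes only in rows, so rows that repeat a pose let the fingers close, or fill a call up. It gives the time, the measured TCP pose, the force, the opening and the grip force at its end, in the units of the state.
- ctrl.get_obs(): the state, without advancing time (a new reading comes with each control period).
- ctrl.get_image(name): name is "scene" or "top" or "wrist"; returns a dict with "image" (420x560x3 uint8, red, green, blue), "fovy" (degrees; the focal length in pixels is half the picture's height over the tangent of half this angle, whatever the lens; pixels are square), "cx", "cy" (the principal point, pixels), "xyz" and "attitude" of the camera in the world. Camera axes: x right, y up, looking along -z (the intrinsics and any distortion apply to the point x, -y, -z); pixel columns grow to the right and rows downward; lengths in m; the calibration is good to about 2 mm. A picture is of the moment at which its call begins. There is no depth.
- ctrl.finish_job(): hands the job in; it is judged then, once.
The state is a dict: "t": time; "q": joint angles; "dq": joint speeds; "effort": joint torques, N m; "tool_pos": TCP position; "tool_rot": TCP orientation; "contact_force": force on the tool from outside, world axes, zero at the start; "wrist_torque": the same for the moment, N m; "opening": finger opening in m; "grip_force": force on a finger pad.
Only numpy, scipy, OpenCV 4.12 (cv2) and the standard library are available. Lean on these libraries where they do the work, as an engineer would, in place of code of your own. Each camera call takes 0.05 s, during which the arm holds its last target. There are 200 camera calls.

### The job

The test-tube rack has been washed and taken apart: put it together again. Lower the blue tier over the four posts until it lies level on the thick grey collars, then lower the green tier over the rod ends until it lies level on the white sleeves. Lower the tiers rather than dropping them, do not knock over the amber bottle or the beaker, and let go of everything at the end.

Things in the scene. Friction and masses are not known exactly. Their poses are not given: they have to be found in the camera images.
- rack_frame: tube rack frame, loose, 1.3 kg: dark grey metal base 210 x 84 mm, top 11 mm over the worktop, with four upright posts at +-75 mm along x and +-17 mm along y; each is a 22 mm grey collar, then a 14 mm white sleeve, then a 6 mm steel rod with a tapered tip at 97 mm. Origin: centre of the underside; x along the length, roughly away from the robot; z up. Same after a half turn
- collar_seat (a point): point amid the four posts, level with the tops of the thick grey collars, 40 mm above the frame's underside: the underside centre of the seated blue tier comes here. Axes as the frame's
- sleeve_seat (a point): point amid the four posts, level with the bevelled tops of the white sleeves, 76 mm above the frame's underside: the underside centre of the seated green tier comes here. Axes as the frame's
- blue_tier: lower tier: blue plastic plate 176 x 60 x 12 mm, about 0.14 kg, ten tube holes, and four 17 mm corner holes at +-75, +-17 mm that fit over the 14 mm sleeves but not the collars. Flat on the worktop, left or right of the frame. Origin: centre of the underside; x along the length, z up; same after a half turn. Grip it from above across the 60 mm width at mid-length
- green_tier: upper tier: green plate of the same size, make and axes as the blue one (176 x 60 x 12 mm, about 0.14 kg), but its four corner holes are 9 mm and fit over the 6 mm rods, not the sleeves, so it goes on last. Flat on the worktop on the side of the frame where the blue one is not. Origin: centre of the underside. Grip it likewise
- amber_bottle: bystander: amber reagent bottle with a red cap, 46 mm diameter, 86 mm tall, standing behind the frame. Origin: centre of its underside, z up
- beaker: bystander: empty clear plastic beaker, 71 mm diameter, 84 mm tall, standing behind the frame. Origin: centre of its underside, z up

How it is judged:
On the way, in this order (a step that is already met when the one before it is completed fails the run):
1. the blue tier is over all four posts and lies level on the grey collars (z of blue_tier in the frame of rack_frame between 0.037 and 0.043 m and horizontal distance between blue_tier and rack_frame below 0.005 m and angle between the x axis of blue_tier and the x axis of rack_frame, either way round below 0.07 rad and angle between blue_tier's own z axis and vertical below 0.04 rad and linear speed of blue_tier below 0.03 m/s), for 0.2 s.
2. the green tier is over all four rods and lies level on the white sleeves, above the blue tier (all of step 1 and z of green_tier in the frame of rack_frame between 0.073 and 0.079 m and horizontal distance between green_tier and rack_frame below 0.005 m and angle between the x axis of green_tier and the x axis of rack_frame, either way round below 0.07 rad and angle between green_tier's own z axis and vertical below 0.04 rad and linear speed of green_tier below 0.03 m/s), for 0.2 s.
At the end, for the whole second after the job is handed in: Blue tier on the grey collars (underside 40 mm above the frame's origin) and green tier on the white sleeves (76 mm), each within 3 mm in height, 5 mm off centre, 0.07 rad of the frame's direction and 0.04 rad of level, at rest and released; the frame stands level (0.04 rad) (all of step 2 and angle between rack_frame's own z axis and vertical below 0.04 rad); the robot touches nothing.
It fails at once if a tier is dropped: it falls free at more than 0.6 m/s (from about 18 mm) ((linear speed of blue_tier above 0.6 m/s and contact force between blue_tier and the fingers below 0.2 N) or (linear speed of green_tier above 0.6 m/s and contact force between green_tier and the fingers below 0.2 N)).
It fails at once if the amber bottle or the beaker is knocked over (angle between any of amber_bottle, beaker's own z axis and vertical above 0.6 rad).
It also fails if it takes over 72 s, if anything falls off the work surface, if the arm or the gripper's body presses on something with over 40 N, if the wrist force passes 120 N, or if a joint passes its speed limit or range.

## Working session

There is one attempt and no reset: what is moved stays moved. The work goes in short steps, Python scripts to look and compute and a shell command to move; the robot and the scene stay as the last step left them, time stands still between calls to the robot, and variables do not carry over. Pictures are saved under pics/ and viewed, at most 10 in all, crops included, and the job is handed in when it is done.

```bash
ls; mkdir -p pics; cat > h.py <<'E'
import numpy as np, cv2
from station import ctrl
from scipy.spatial.transform import Rotation as R
def shot(n,f):
    d=ctrl.get_image(n); cv2.imwrite('pics/'+f,d['image'][:,:,::-1]); return d
E
python3 - <<'E'
from h import *
import pickle
D={}
for n in('top','scene'):
    d=shot(n,n+'0.png'); D[n]=d
    print({k:v for k,v in d.items() if k!='image'})
pickle.dump(D,open('d0.pkl','wb'))
o=ctrl.get_obs();print(o)
E
```

```text
pics
{'fovy': 56.68052220929297, 'cx': 279.3934420612714, 'cy': 213.33697042179074, 'xyz': array([0.47689968, 0.10610686, 0.91781765]), 'attitude': array([ 0.11876815, -0.0904701 , -1.56317   ])}
{'fovy': 47.13001023427833, 'cx': 286.3026496373035, 'cy': 209.54924302522033, 'xyz': array([ 0.10838811, -0.75861143,  0.78822477]), 'attitude': array([ 0.91930021, -0.24281965, -0.44273474])}
{'t': 0.1, 'q': array([ 1.06598125e+00,  5.32836796e-02,  1.61420210e+00, -1.40645239e-05,
        1.47601402e+00, -1.19013972e-01]), 'dq': array([-0.0011059 , -0.00128074, -0.00335972,  0.00057173, -0.0026841 ,
       -0.00011533]), 'effort': array([ 1.44154579e-03, -3.94901240e+01, -3.71363997e+01, -4.99739156e-05,
        3.90214656e-03,  4.57886017e-06]), 'tool_pos': array([0.23491373, 0.57853851, 0.23016328]), 'tool_rot': array([-6.02151606e-01, -3.08276116e+00,  2.85742871e-03]), 'contact_force': array([-0.63423454, -0.17574856, -0.63882716]), 'wrist_torque': array([ 0.04080793, -0.02485643,  0.01942521]), 'grip_force': 0.0, 'opening': 0.0847851639870358}
```

View pics/top0.png

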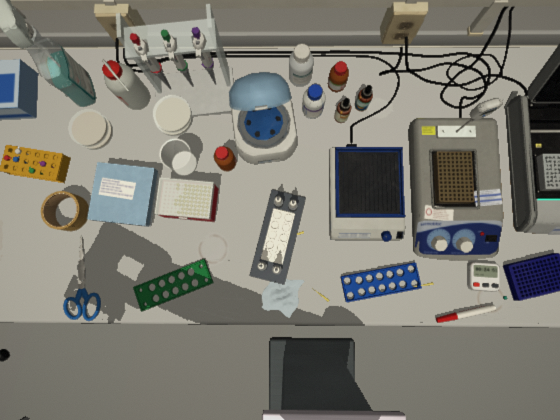

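View pics/scene0.png

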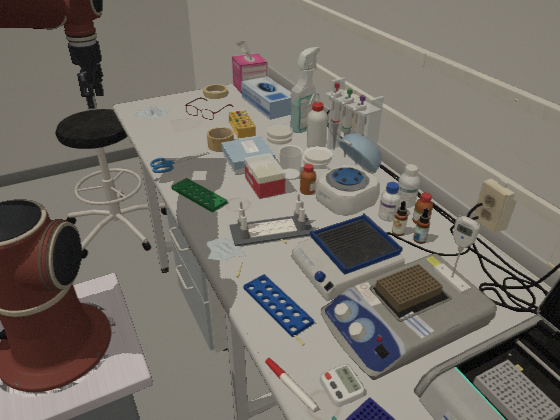

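The top view shows the green tier at about (173,285), the frame at about (278,235) with posts near (279,198), (294,202), (262,266) and (276,269), and the blue tier at about (381,281). The bottle is at (224,158) and the beaker at (180,157). I'll segment the tiers and enlarge the frame.

```bash
cat >> h.py <<'E'
def ray(d,u,v,z):
    f=d['image'].shape[0]/2/np.tan(np.radians(d['fovy']/2))
    r=R.from_rotvec(d['attitude']).apply([(u-d['cx'])/f,-(v-d['cy'])/f,-1])
    c=d['xyz']; return c+r*(z-c[2])/r[2]
def proj(d,p):
    f=d['image'].shape[0]/2/np.tan(np.radians(d['fovy']/2))
    q=R.from_rotvec(d['attitude']).inv().apply(np.asarray(p)-d['xyz'])
    q=np.atleast_2d(q); return np.c_[d['cx']-f*q[:,0]/q[:,2], d['cy']+f*q[:,1]/q[:,2]]
def tier(d,col,z,roi=None):
    hsv=cv2.cvtColor(d['image'],cv2.COLOR_RGB2HSV)
    lo,hi={'blue':((100,140,50),(125,255,255)),'green':((50,110,25),(85,255,255))}[col]
    m=cv2.inRange(hsv,lo,hi)
    if roi: k=np.zeros_like(m);x0,y0,x1,y1=roi;k[y0:y1,x0:x1]=255;m&=k
    m=cv2.morphologyEx(m,cv2.MORPH_CLOSE,np.ones((5,5)))
    c=max(cv2.findContours(m,0,2)[0],key=cv2.contourArea)
    w=np.array([ray(d,u,v,z)[:2] for u,v in c[:,0]],np.float32)
    r=cv2.minAreaRect(w*1000)
    b=cv2.boxPoints(r)/1000; e=[b[1]-b[0],b[2]-b[1]]; e=max(e,key=np.linalg.norm)
    return np.array(r[0])/1000,np.array(r[1]),np.arctan(e[1]/e[0])
E
python3 - <<'E'
from h import *
import pickle
d=pickle.load(open('d0.pkl','rb'))['top']
print(tier(d,'blue',.012,(330,255,430,310)));print(tier(d,'green',.012,(125,250,220,315)))
im=d['image'][180:290,235:320,::-1]
cv2.imwrite('pics/c.png',cv2.resize(im,None,fx=5,fy=5,interpolation=cv2.INTER_CUBIC))
E
```

```text
(array([ 0.44182376, -0.10907724]), array([ 58.09933472, 173.84025574]), np.float32(-1.3805902))
(array([0.43199658, 0.367621  ]), array([ 57.9459343 , 174.76296997]), np.float32(-1.1868323))
```

View pics/c.png

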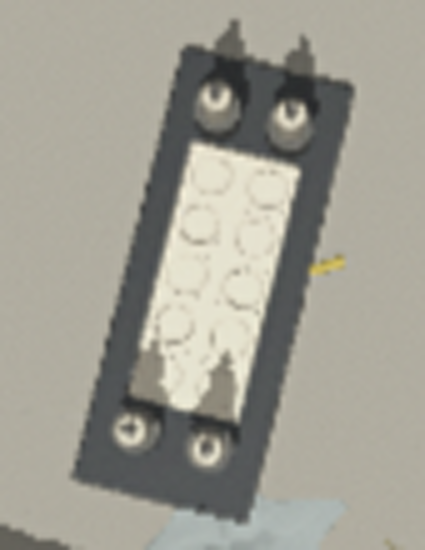

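The crop shows the base top's corners at (183,43), (355,88), (248,523), (72,478), with the posts seen nearly from above.

```bash
python3 - <<'E'
from h import *
import pickle
d=pickle.load(open('d0.pkl','rb'))['top']
c=np.array([(183,43),(355,88),(248,523),(72,478)])/5+[234.6,179.6]
w=np.array([ray(d,u,v,.011)[:2] for u,v in c]);print(w,w.mean(0))
r=cv2.minAreaRect((w*1000).astype(np.float32));print(r)
e=w[0]+w[1]-w[2]-w[3];print('yaw',np.arctan2(e[1],e[0]))
# rod tops z .097
p=np.array([(217,98),(291,118),(127,428),(206,448)])/5+[234.6,179.6]
q=np.array([ray(d,u,v,.09)[:2] for u,v in p]);print(q,q.mean(0));e=q[0]+q[1]-q[2]-q[3];print('yaw',np.arctan2(e[1],e[0]))
for n,z in(('bottle',(224,150,.086)),('beaker',(180,152,.084))):print(n,ray(d,*z))
o=ctrl.get_obs();T=R.from_rotvec(o['tool_rot']).as_matrix();print(T.round(3),o['tool_pos'])
for n,t in(('blue',(.442,-.109,-1.381)),('green',(.432,.368,-1.187)),('frame',(0,0,e[1]/e[0]))):
    print(n,'tool y world yaw',np.arctan2(T[1,1],T[0,1]))
E
```

```text
[[0.65855964 0.14267333]
 [0.63715658 0.06123162]
 [0.43453302 0.1108148 ]
 [0.45438668 0.19201419]] [0.54615898 0.12668348]
((546.5416870117188, 126.72486877441406), (84.1947021484375, 210.04946899414062), 76.26045227050781)
yaw -0.23854787202945466
[[0.61863481 0.1246001 ]
 [0.61001078 0.09268944]
 [0.4773423  0.16163558]
 [0.46920218 0.12823062]] [0.54379752 0.12678894]
yaw -0.2518109109776965
bottle [0.72916239 0.24477835 0.086     ]
beaker [0.7251075 0.3428589 0.084    ]
[[-0.926  0.376 -0.001]
 [ 0.376  0.926 -0.002]
 [ 0.    -0.002 -1.   ]] [0.23491373 0.57853851 0.23016328]
blue tool y world yaw 1.1849967714399665
green tool y world yaw 1.1849967714399665
frame tool y world yaw 1.1849967714399665
```

The frame fits (84.2 x 210 mm) at (0.546, 0.127) with yaw about -0.243. Both tiers also fit their given sizes. First I'll go above the blue tier.

```bash
cat >> h.py <<'E'
def go(x,y,z,phi):
    "tool y along world yaw phi, pointing down"
    o=ctrl.get_obs();T=R.from_rotvec(o['tool_rot'])
    Y=np.array([np.cos(phi),np.sin(phi),0]);Z=np.array([0,0,-1.]);G=R.from_matrix(np.c_[np.cross(Y,Z),Y,Z])
    print('offset',(T.inv().apply(np.array([x,y,z])-o['tool_pos'])*1000).round(1),'rot',(T.inv()*G).as_rotvec().round(4),
     't',o['t'],'pos',o['tool_pos'].round(4),'F',o['contact_force'].round(1),'q',o['q'].round(2),'open',round(o['opening'],4))
E
python3 -c "
from h import *
go(.442,-.109,.2,.19)"
```

```text
offset [-450.6 -559.    31.1] rot [-1.80e-03  7.00e-04  9.95e-01] t 0.1 pos [0.2349 0.5785 0.2302] F [-0.6 -0.2 -0.6] q [ 1.07  0.05  1.61 -0.    1.48 -0.12] open 0.0848
```

```bash
python3 -m handwheel '[{"gripper":-1,"offset":[-38,-47,0],"rotation":[0,0,0.08]},{"gripper":-1,"offset":[-75,-93,0],"rotation":[0,0,0.17]},{"gripper":-1,"offset":[-112,-140,0],"rotation":[0,0,0.25]},{"gripper":-1,"offset":[-150,-186,5],"rotation":[0,0,0.33]},{"gripper":-1,"offset":[-188,-233,8],"rotation":[0,0,0.42]},{"gripper":-1,"offset":[-225,-280,10],"rotation":[0,0,0.5]},{"gripper":-1,"offset":[-263,-326,12],"rotation":[0,0,0.58]},{"gripper":-1,"offset":[-300,-373,15],"rotation":[0,0,0.66]}]' 40; python3 -c "
from h import *
go(.442,-.109,.2,.19)"
```

```text
t: 1.1
tool_pos: [0.3728, 0.1188, 0.2161]
tool_rot: [1.572, 2.72, 0.001]
contact_force: [1.2, 0.1, -0.0]
opening: 0.0851
grip_force: 0.0
offset [-231.9  -53.8   16.1] rot [7.000e-04 2.000e-04 3.327e-01] t 1.1 pos [0.3728 0.1188 0.2161] F [ 1.2  0.1 -0. ] q [ 0.12 -0.55  2.14 -0.    1.55 -0.41] open 0.0851
```

```bash
python3 -m handwheel '[{"gripper":-1,"offset":[-50,-12,3],"rotation":[0,0,0.08]},{"gripper":-1,"offset":[-100,-24,6],"rotation":[0,0,0.16]},{"gripper":-1,"offset":[-150,-36,10],"rotation":[0,0,0.24]},{"gripper":-1,"offset":[-200,-47,14],"rotation":[0,0,0.3]},{"gripper":-1,"offset":[-232,-54,16],"rotation":[0,0,0.333]},{"gripper":-1,"offset":[-232,-54,16],"rotation":[0,0,0.333]},{"gripper":-1,"offset":[-232,-54,16],"rotation":[0,0,0.333]},{"gripper":-1,"offset":[-232,-54,16],"rotation":[0,0,0.333]}]'; python3 -c "
from h import *
d=shot('wrist','w1.png')
print({k:v for k,v in d.items() if k!='image'})
print(tier(d,'blue',.012))
go(.442,-.109,.06,.19)"
```

```text
t: 2.1
tool_pos: [0.4421, -0.1063, 0.2003]
tool_rot: [-1.996, -2.426, -0.0]
contact_force: [-1.3, -0.6, 1.1]
opening: 0.0851
grip_force: 0.0
{'fovy': 70.59480879440864, 'cx': 278.4533967426685, 'cy': 206.50106037392712, 'xyz': array([ 0.42645087, -0.03084134,  0.34243038]), 'attitude': array([-0.30342594, -0.02897238,  0.19291651])}
(array([ 0.43978259, -0.10904857]), array([ 57.64295959, 171.50596619]), np.float32(-1.3785608))
offset [ -2.6  -0.8 140.4] rot [0.0003 0.     0.0037] t 2.15 pos [ 0.4422 -0.1063  0.2004] F [ 1.  -0.3  0.4] q [-0.4  -0.35  2.03  0.    1.47 -0.59] open 0.0856
```

View pics/w1.png

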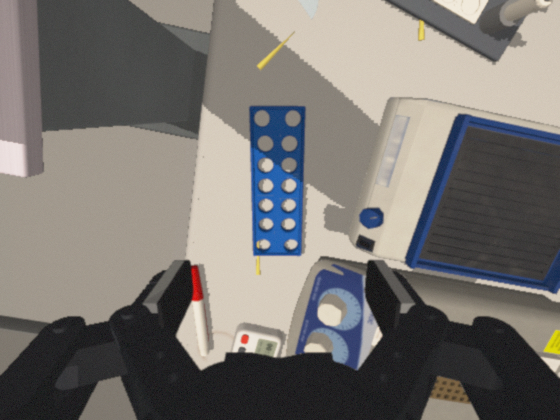

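The wrist view shows the blue tier at columns 250–305, rows 107–255. It gives (0.440, -0.109), which agrees with the top view. Descending.

```bash
python3 -m handwheel '[{"gripper":-1,"offset":[-3,1,30],"rotation":[0,0,0.002]},{"gripper":-1,"offset":[-3,1,70],"rotation":[0,0,0.002]},{"gripper":-1,"offset":[-3,1,110],"rotation":[0,0,0.002]},{"gripper":-1,"offset":[-3,1,150],"rotation":[0,0,0.002]},{"gripper":-1,"offset":[-3,1,170],"rotation":[0,0,0.002]},{"gripper":-1,"offset":[-3,1,185],"rotation":[0,0,0.002]},{"gripper":-1,"offset":[-3,1,190],"rotation":[0,0,0.002]},{"gripper":-1,"offset":[-3,1,190],"rotation":[0,0,0.002]}]'; python3 -c "
from h import *
go(.4405,-.109,-.003,.192)"
```

```text
t: 3.15
tool_pos: [0.4443, -0.11, 0.0108]
tool_rot: [2.0, 2.422, 0.0]
contact_force: [0.6, -0.4, -0.4]
opening: 0.0855
grip_force: 0.0
offset [ 1.7 -3.6 13.8] rot [ 0.0007  0.0005 -0.0016] t 3.15 pos [ 0.4443 -0.11    0.0108] F [ 0.6 -0.4 -0.4] q [-0.41 -0.1   2.16 -0.    1.08 -0.6 ] open 0.0855
```

```bash
python3 -m handwheel '[{"gripper":-1,"offset":[1,-2,6],"rotation":[0,0,0]},{"gripper":-1,"offset":[1,-3.5,11],"rotation":[0,0,0]},{"gripper":-1,"offset":[1.5,-3.5,14],"rotation":[0,0,0]},{"gripper":0.5,"offset":[1.5,-3.5,14],"rotation":[0,0,0]},{"gripper":0.5,"offset":[1.5,-3.5,14],"rotation":[0,0,0]},{"gripper":0.5,"offset":[1.5,-3.5,14],"rotation":[0,0,0]},{"gripper":0.5,"offset":[1.5,-3.5,14],"rotation":[0,0,0]},{"gripper":0.5,"offset":[1.5,-3.5,14],"rotation":[0,0,0]}]' 40; python3 -c "
from h import *
go(.4405,-.109,.2,.192)
d=shot('wrist','w2.png');f=d['image'];cv2.imwrite('pics/w2c.png',f[:,100:460,::-1])"
```

```text
t: 4.15
tool_pos: [0.4405, -0.1094, -0.0034]
tool_rot: [2.0, 2.422, 0.0]
contact_force: [0.9, -0.4, 2.1]
opening: 0.059
grip_force: 44.1
offset [ 3.000e-01  2.000e-01 -2.034e+02] rot [ 0.0007  0.0005 -0.002 ] t 4.15 pos [ 0.4405 -0.1094 -0.0034] F [ 0.9 -0.4  2.1] q [-0.41 -0.08  2.17 -0.    1.05 -0.6 ] open 0.059
```

View pics/w2c.png

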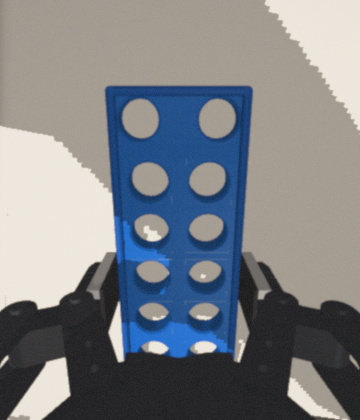

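The blue tier is held squarely (opening 59 mm). The end edge runs (207,87)–(353,87) in full-picture pixels, with the corner holes at (241,118) and (318,118). I'll use these to get the tier's offset in the tool frame.

```bash
cat >> h.py <<'E'
def intool(d,pts,z):
    o=ctrl.get_obs();T=R.from_rotvec(o['tool_rot'])
    w=np.array([ray(d,u,v,z) for u,v in pts])
    return T.inv().apply(w-o['tool_pos'])*1000
E
python3 - <<'E'
from h import *
d=ctrl.get_image('wrist')
print('corners',intool(d,[(207,87),(353,87)],.012).round(1))
print('holes top',intool(d,[(241,118),(318,118)],.012).round(1))
t=intool(d,[(241,118),(318,118)],.011)
print(tier(ctrl.get_image('top'),'blue',.012,(330,255,430,310)))
d=ctrl.get_image('top')
print({k:d[k] for k in('xyz','attitude')})
E
```

```text
corners [[ 87.  -29.4 -15.4]
 [ 87.   28.7 -15.4]]
holes top [[ 75.2 -16.3 -15.4]
 [ 75.2  15.2 -15.4]]
(array([ 0.43273724, -0.06412596]), array([57.63047409, 81.96862793]), np.float32(-1.3789016))
{'xyz': array([0.47689968, 0.10610686, 0.91781765]), 'attitude': array([ 0.11876815, -0.0904701 , -1.56317   ])}
```

The tier is centred to within about 1 mm. I'll lift and move where the wrist camera can see the frame past the tier.

```bash
python3 -m handwheel '[{"gripper":0.5,"offset":[0,0,-20],"rotation":[0,0,0]},{"gripper":0.5,"offset":[0,0,-60],"rotation":[0,0,0]},{"gripper":0.5,"offset":[0,0,-110],"rotation":[0,0,0]},{"gripper":0.5,"offset":[0,10,-160],"rotation":[0,0,0]},{"gripper":0.5,"offset":[10,50,-205],"rotation":[0,0,0]},{"gripper":0.5,"offset":[22,95,-245],"rotation":[0,0,0]},{"gripper":0.5,"offset":[33,138,-283],"rotation":[0,0,0]},{"gripper":0.5,"offset":[33,138,-283],"rotation":[0,0,0]}]'; python3 -m handwheel '[{"gripper":0.5,"offset":[0,0,0],"rotation":[0,0,0]},{"gripper":0.5,"offset":[0,0,0],"rotation":[0,0,0]},{"gripper":0.5,"offset":[0,0,0],"rotation":[0,0,0]},{"gripper":0.5,"offset":[0,0,0],"rotation":[0,0,0]},{"gripper":0.5,"offset":[0,0,0],"rotation":[0,0,0]},{"gripper":0.5,"offset":[0,0,0],"rotation":[0,0,0]},{"gripper":0.5,"offset":[0,0,0],"rotation":[0,0,0]},{"gripper":0.5,"offset":[0,0,0],"rotation":[0,0,0]}]'; python3 -c "
from h import *
import pickle
d=shot('wrist','w3.png');pickle.dump(d,open('d3.pkl','wb'))
go(.546,.127,.28,1.328)"
```

```text
t: 5.35
tool_pos: [0.5722, -0.0498, 0.2823]
tool_rot: [1.995, 2.421, 0.004]
contact_force: [-0.5, -0.2, -1.0]
opening: 0.059
grip_force: 43.9
t: 6.35
tool_pos: [0.5695, -0.0507, 0.2793]
tool_rot: [2.001, 2.422, -0.0]
contact_force: [0.4, 0.0, -1.3]
opening: 0.0592
grip_force: 43.8
offset [178.9  10.5  -0.7] rot [ 0.      0.     -1.1379] t 6.4 pos [ 0.5695 -0.0507  0.2793] F [-0.5 -1.  -1.3] q [-0.22 -0.1   1.68  0.    1.56 -0.41] open 0.0588
```

View pics/w3.png

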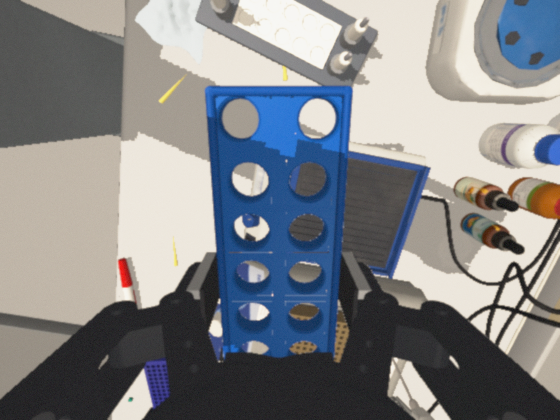

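The frame is partly in view, with rods near (358,28) and (342,62). A small shift will bring all four posts in.

```bash
python3 -m handwheel '[{"gripper":0.5,"offset":[25,-20,0],"rotation":[0,0,0]},{"gripper":0.5,"offset":[50,-40,0],"rotation":[0,0,0]},{"gripper":0.5,"offset":[55,-45,0],"rotation":[0,0,0]},{"gripper":0.5,"offset":[55,-45,0],"rotation":[0,0,0]},{"gripper":0.5,"offset":[55,-45,0],"rotation":[0,0,0]},{"gripper":0.5,"offset":[55,-45,0],"rotation":[0,0,0]},{"gripper":0.5,"offset":[55,-45,0],"rotation":[0,0,0]},{"gripper":0.5,"offset":[55,-45,0],"rotation":[0,0,0]}]'; python3 -c "
from h import *
import pickle
d=shot('wrist','w4.png');pickle.dump(d,open('d4.pkl','wb'))
c=d['image'][0:150,210:420,::-1];cv2.imwrite('pics/w4c.png',cv2.resize(c,None,fx=3.8,fy=3.8,interpolation=cv2.INTER_CUBIC))
go(.546,.127,.28,1.328)"
```

```text
t: 7.4
tool_pos: [0.515, -0.0054, 0.2792]
tool_rot: [-2.001, -2.422, 0.0]
contact_force: [-0.3, 0.2, -0.8]
opening: 0.059
grip_force: 43.8
offset [124.1  55.5  -0.8] rot [-1.0000e-04 -1.0000e-04 -1.1382e+00] t 7.45 pos [ 0.515  -0.0053  0.2792] F [ 0.7  0.  -0.4] q [-0.15 -0.24  1.81 -0.    1.57 -0.34] open 0.0586
```

View pics/w4c.png

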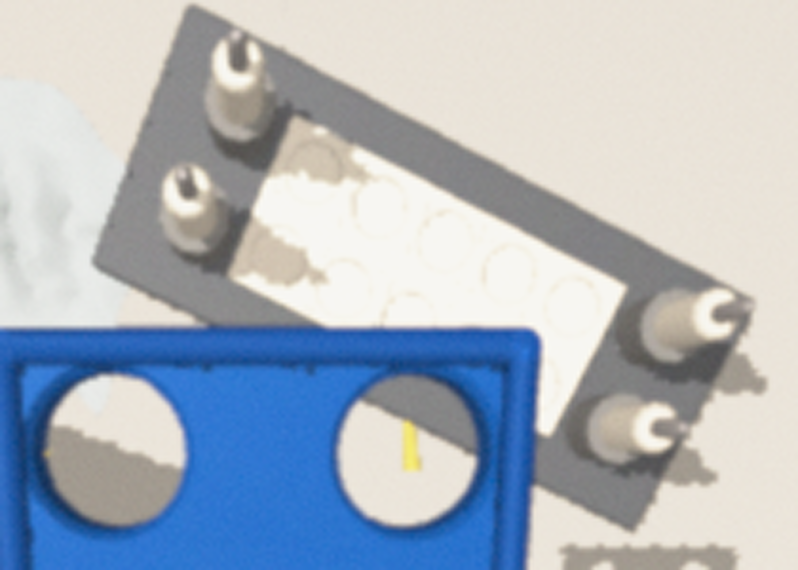

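All four base corners show in the crop at (190,5), (97,262), (752,297), (633,528). The rod tips are at (238,36), (184,172), (745,303), (685,430). I'll fit the pose to these.

```bash
python3 - <<'E'
from h import *
import pickle
from scipy.optimize import least_squares
d=pickle.load(open('d4.pkl','rb')); t=pickle.load(open('d0.pkl','rb'))['top']
P=np.array([(190,5),(97,262),(752,297),(633,528),(238,36),(184,172),(745,303),(685,430)])/3.8+[209.6,-.4]
M=np.array([(-105,42,11),(-105,-42,11),(105,42,11),(105,-42,11),(-75,17,97),(-75,-17,97),(75,17,97),(75,-17,97)])/1e3
def W(p,m): return R.from_euler('z',p[2]).apply(m)+[p[0],p[1],0]
def fit(d,P,M):
    s=least_squares(lambda p:(proj(d,W(p,M))-P).ravel(),[.546,.127,-.243]);return s.x.round(4),s.fun.reshape(-1,2).round(1).tolist()
print(fit(d,P,M));print(fit(d,P[:4],M[:4]));print(fit(d,P[4:],M[4:]))
c=np.array([(183,43),(355,88),(72,478),(248,523)])/5+[234.6,179.6]
print(fit(t,c,M[[2,3,0,1]]))
E
```

```text
(array([ 0.5441,  0.1274, -0.2376]), [[-0.7, -1.9], [-2.6, 0.7], [2.4, 0.7], [0.5, 1.1], [-0.5, -0.2], [-0.5, 0.5], [1.5, 0.6], [-0.1, -0.7]])
(array([ 0.5442,  0.1274, -0.2353]), [[-0.7, -1.7], [-2.4, 1.0], [2.6, 0.5], [0.7, 1.0]])
(array([ 0.544 ,  0.1274, -0.2406]), [[-0.5, -0.4], [-0.6, 0.2], [1.4, 0.8], [-0.3, -0.5]])
(array([ 0.5462,  0.1267, -0.2399]), [[0.1, 0.2], [0.1, -0.4], [-0.2, 0.1], [-0.0, 0.1]])
```

```bash
python3 -m handwheel '[{"gripper":0.5,"offset":[15,6,0],"rotation":[0,0,-0.15]},{"gripper":0.5,"offset":[32,14,0],"rotation":[0,0,-0.3]},{"gripper":0.5,"offset":[49,22,0],"rotation":[0,0,-0.45]},{"gripper":0.5,"offset":[66,30,10],"rotation":[0,0,-0.6]},{"gripper":0.5,"offset":[83,38,30],"rotation":[0,0,-0.75]},{"gripper":0.5,"offset":[100,46,55],"rotation":[0,0,-0.9]},{"gripper":0.5,"offset":[115,53,85],"rotation":[0,0,-1.05]},{"gripper":0.5,"offset":[124,56,120],"rotation":[0,0,-1.142]}]'; python3 -m handwheel '[{"gripper":0.5,"offset":[0,0,5],"rotation":[0,0,0]},{"gripper":0.5,"offset":[0,0,15],"rotation":[0,0,0]},{"gripper":0.5,"offset":[0,0,25],"rotation":[0,0,0]},{"gripper":0.5,"offset":[0,0,35],"rotation":[0,0,0]},{"gripper":0.5,"offset":[0,0,43],"rotation":[0,0,0]},{"gripper":0.5,"offset":[0,0,48],"rotation":[0,0,0]},{"gripper":0.5,"offset":[0,0,48],"rotation":[0,0,0]},{"gripper":0.5,"offset":[0,0,48],"rotation":[0,0,0]}]';python3 -c "
from h import *
import pickle
go(.545,.127,.105,1.332)"
```

```text
t: 8.45
tool_pos: [0.5471, 0.1279, 0.159]
tool_rot: [0.368, 3.118, 0.001]
contact_force: [-0.6, -0.1, -1.7]
opening: 0.0588
grip_force: 43.8
t: 9.45
tool_pos: [0.5467, 0.1272, 0.1117]
tool_rot: [0.374, 3.119, 0.0]
contact_force: [-0.3, 1.0, -1.2]
opening: 0.0589
grip_force: 43.8
offset [ 1.6 -0.6  6.7] rot [ 0.0002  0.0006 -0.    ] t 9.45 pos [0.5467 0.1272 0.1117] F [-0.3  1.  -1.2] q [ 0.1   0.01  1.87 -0.    1.27 -1.24] open 0.0589
```

```bash
python3 -m handwheel '[{"gripper":0.5,"offset":[1.6,-0.6,4],"rotation":[0,0,0]},{"gripper":0.5,"offset":[1.6,-0.6,8],"rotation":[0,0,0]},{"gripper":0.5,"offset":[1.6,-0.6,11],"rotation":[0,0,0]},{"gripper":0.5,"offset":[1.6,-0.6,11],"rotation":[0,0,0]},{"gripper":0.5,"offset":[1.6,-0.6,11],"rotation":[0,0,0]},{"gripper":0.5,"offset":[1.6,-0.6,11],"rotation":[0,0,0]},{"gripper":0.5,"offset":[1.6,-0.6,11],"rotation":[0,0,0]},{"gripper":0.5,"offset":[1.6,-0.6,11],"rotation":[0,0,0]}]';python3 -c "
from h import *
import pickle
d=ctrl.get_image('wrist');pickle.dump(d,open('d5.pkl','wb'))
cv2.imwrite('pics/w5c.png',cv2.resize(d['image'][70:170,190:370,::-1],None,fx=4,fy=4,interpolation=cv2.INTER_CUBIC))
go(.545,.127,.105,1.332)"
```

```text
t: 10.45
tool_pos: [0.5448, 0.1269, 0.1004]
tool_rot: [0.374, 3.119, -0.0]
contact_force: [0.3, 0.2, -0.5]
opening: 0.0586
grip_force: 43.8
offset [-0.2  0.1 -4.6] rot [ 0.      0.0001 -0.    ] t 10.5 pos [0.5448 0.1269 0.1004] F [ 0.3  0.4 -1.7] q [ 0.1   0.02  1.88 -0.    1.25 -1.24] open 0.0587
```

View pics/w5c.png

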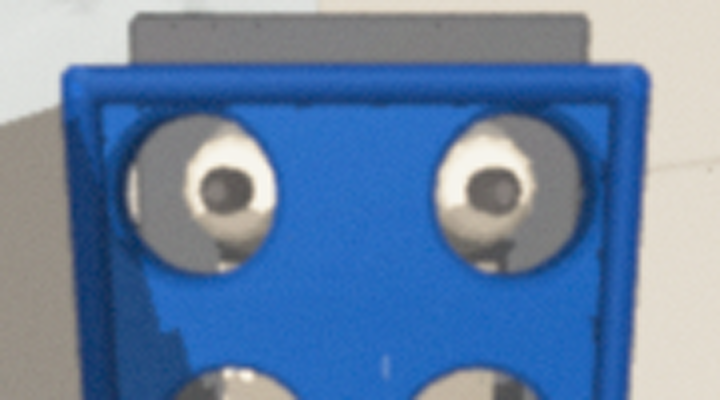

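Both rod tips, at (215,192) and (505,192) in the crop, sit centrally in the near corner holes, at about (210,189) and (508,189). The base edge is parallel to the tier's edge, so I'll lower it in stages.

```bash
python3 -m handwheel '[{"gripper":0.5,"offset":[0,0,4],"rotation":[0,0,0]},{"gripper":0.5,"offset":[0,0,8],"rotation":[0,0,0]},{"gripper":0.5,"offset":[0,0,12],"rotation":[0,0,0]},{"gripper":0.5,"offset":[0,0,16],"rotation":[0,0,0]},{"gripper":0.5,"offset":[0,0,20],"rotation":[0,0,0]},{"gripper":0.5,"offset":[0,0,24],"rotation":[0,0,0]},{"gripper":0.5,"offset":[0,0,28],"rotation":[0,0,0]},{"gripper":0.5,"offset":[0,0,30],"rotation":[0,0,0]}]';python3 -c "
from h import *
go(.545,.127,.105,1.332);print(ctrl.get_obs()['wrist_torque'])"
```

```text
t: 11.5
tool_pos: [0.5446, 0.1269, 0.0699]
tool_rot: [-0.374, -3.119, 0.0]
contact_force: [0.2, 0.0, -1.7]
opening: 0.0588
grip_force: 43.8
offset [ -0.4   0.2 -35.1] rot [-0.0001 -0.0005  0.    ] t 11.5 pos [0.5446 0.1269 0.0699] F [ 0.2  0.  -1.7] q [ 0.1   0.05  1.9   0.    1.19 -1.24] open 0.0588
[ 0.00624358  0.02077523 -0.0116782 ]
```

```bash
python3 -m handwheel '[{"gripper":0.5,"offset":[0,0,4],"rotation":[0,0,0]},{"gripper":0.5,"offset":[0,0,9],"rotation":[0,0,0]},{"gripper":0.5,"offset":[0,0,14],"rotation":[0,0,0]},{"gripper":0.5,"offset":[0,0,19],"rotation":[0,0,0]},{"gripper":0.5,"offset":[0,0,24],"rotation":[0,0,0]},{"gripper":0.5,"offset":[0,0,28],"rotation":[0,0,0]},{"gripper":0.5,"offset":[0,0,31],"rotation":[0,0,0]},{"gripper":0.5,"offset":[0,0,32],"rotation":[0,0,0]}]';python3 -c "
from h import *
go(.545,.127,.0366,1.332);print(ctrl.get_obs()['wrist_torque'])"
```

```text
t: 12.5
tool_pos: [0.5446, 0.1269, 0.0381]
tool_rot: [-0.374, -3.119, 0.0]
contact_force: [0.1, 0.3, -0.9]
opening: 0.0591
grip_force: 43.8
offset [-0.3  0.2  1.5] rot [-0.0001 -0.0003 -0.    ] t 12.5 pos [0.5446 0.1269 0.0381] F [ 0.1  0.3 -0.9] q [ 0.1   0.1   1.91  0.    1.13 -1.24] open 0.0591
[0.05846364 0.02474719 0.0279828 ]
```

Next, the last 1.5–2 mm and then a partial release.

```bash
python3 -m handwheel '[{"gripper":0.5,"offset":[0,0,0.5],"rotation":[0,0,0]},{"gripper":0.5,"offset":[0,0,1],"rotation":[0,0,0]},{"gripper":0.5,"offset":[0,0,1.5],"rotation":[0,0,0]},{"gripper":0.5,"offset":[0,0,2],"rotation":[0,0,0]},{"gripper":0.5,"offset":[0,0,2],"rotation":[0,0,0]},{"gripper":0.5,"offset":[0,0,2],"rotation":[0,0,0]},{"gripper":0.5,"offset":[0,0,2],"rotation":[0,0,0]},{"gripper":0.5,"offset":[0,0,2],"rotation":[0,0,0]}]';python3 -c "
from h import *
go(.545,.127,.0366,1.332);print(ctrl.get_obs()['wrist_torque'])"
```

```text
t: 13.5
tool_pos: [0.5449, 0.1269, 0.0367]
tool_rot: [0.374, 3.119, -0.0]
contact_force: [-2.7, -0.8, 4.5]
opening: 0.059
grip_force: 44.3
offset [-0.1  0.1  0.1] rot [0.     0.0001 0.    ] t 13.5 pos [0.5449 0.1269 0.0367] F [-2.7 -0.8  4.5] q [ 0.1   0.1   1.91 -0.    1.13 -1.24] open 0.059
[-0.04073772  0.40968154  0.0129947 ]
```

Contact is at exactly the expected height with 4.5 N. Releasing, rising and checking.

```bash
python3 -m handwheel '[{"gripper":-1,"offset":[0,0,2],"rotation":[0,0,0]},{"gripper":-1,"offset":[0,0,2],"rotation":[0,0,0]},{"gripper":-1,"offset":[0,0,2],"rotation":[0,0,0]},{"gripper":-1,"offset":[0,0,-10],"rotation":[0,0,0]},{"gripper":-1,"offset":[0,0,-45],"rotation":[0,0,0]},{"gripper":-1,"offset":[0,0,-90],"rotation":[0,0,0]},{"gripper":-1,"offset":[0,0,-140],"rotation":[0,0,0]},{"gripper":-1,"offset":[0,0,-180],"rotation":[0,0,0]}]';python3 -c "
from h import *
print(tier(ctrl.get_image('wrist'),'blue',.052))
go(.432,.368,.2,.384)"
```

```text
t: 14.5
tool_pos: [0.5453, 0.127, 0.2199]
tool_rot: [0.374, 3.116, 0.001]
contact_force: [0.2, 1.0, -0.2]
opening: 0.0855
grip_force: 0.0
(array([0.54399866, 0.1271153 ]), array([ 58.79499435, 173.27656555]), np.float32(-0.23678207))
offset [170.  206.3  25.2] rot [0.0097 0.0093 0.9481] t 14.55 pos [0.5481 0.1273 0.2264] F [2.1 0.3 3.7] q [ 0.1  -0.1   1.77 -0.    1.46 -1.24] open 0.0854
```

The blue tier is at (0.544, 0.127) with yaw -0.237, so it is seated. Now the green tier.

```bash
python3 -m handwheel '[{"gripper":-1,"offset":[25,30,0],"rotation":[0,0,0.14]},{"gripper":-1,"offset":[50,60,0],"rotation":[0,0,0.28]},{"gripper":-1,"offset":[75,91,3],"rotation":[0,0,0.42]},{"gripper":-1,"offset":[100,122,6],"rotation":[0,0,0.56]},{"gripper":-1,"offset":[125,152,10],"rotation":[0,0,0.7]},{"gripper":-1,"offset":[150,182,14],"rotation":[0,0,0.84]},{"gripper":-1,"offset":[167,207,18],"rotation":[0,0,0.948]},{"gripper":-1,"offset":[167,207,18],"rotation":[0,0,0.948]}]';python3 -m handwheel '[{"gripper":-1,"offset":[0,0,0],"rotation":[0,0,0]},{"gripper":-1,"offset":[0,0,0],"rotation":[0,0,0]},{"gripper":-1,"offset":[0,0,0],"rotation":[0,0,0]},{"gripper":-1,"offset":[0,0,0],"rotation":[0,0,0]},{"gripper":-1,"offset":[0,0,0],"rotation":[0,0,0]},{"gripper":-1,"offset":[0,0,0],"rotation":[0,0,0]},{"gripper":-1,"offset":[0,0,0],"rotation":[0,0,0]},{"gripper":-1,"offset":[0,0,0],"rotation":[0,0,0]}]';python3 -c "
from h import *
print(tier(shot('wrist','w6.png'),'green',.012))
go(.432,.368,-.003,.384)"
```

```text
t: 15.55
tool_pos: [0.4305, 0.3688, 0.1985]
tool_rot: [1.752, 2.608, 0.0]
contact_force: [0.7, 0.5, -0.0]
opening: 0.0857
grip_force: 0.0
t: 16.55
tool_pos: [0.4314, 0.3676, 0.1983]
tool_rot: [-1.757, -2.605, 0.0]
contact_force: [-0.2, -0.6, -0.0]
opening: 0.0854
grip_force: 0.0
(array([0.42989526, 0.37006006]), array([ 58.02944183, 171.28924561]), np.float32(-1.18604))
offset [2.000e-01 7.000e-01 2.013e+02] rot [-0.0001  0.      0.0001] t 16.6 pos [0.4314 0.3676 0.1983] F [-0.8  1.3  0.7] q [ 0.57 -0.06  1.78 -0.    1.42  0.19] open 0.0855
```

View pics/w6.png

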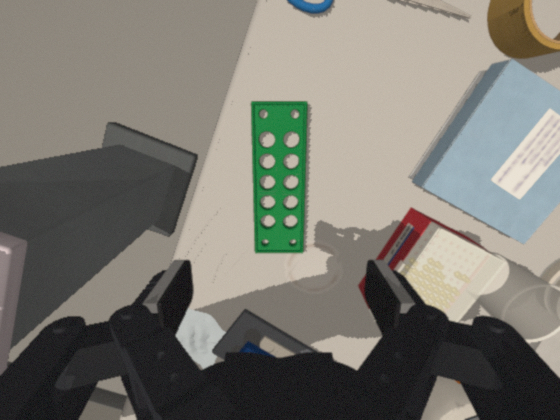

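The wrist view shows the green tier at columns 252–308, rows 101–252, aligned with the tool. The grasp target is (0.4305, 0.3695).

```bash
python3 -m handwheel '[{"gripper":-1,"offset":[2,0,35],"rotation":[0,0,0]},{"gripper":-1,"offset":[2,0,80],"rotation":[0,0,0]},{"gripper":-1,"offset":[2,0,125],"rotation":[0,0,0]},{"gripper":-1,"offset":[2,0,160],"rotation":[0,0,0]},{"gripper":-1,"offset":[2,0,180],"rotation":[0,0,0]},{"gripper":-1,"offset":[2,0,190],"rotation":[0,0,0]},{"gripper":-1,"offset":[2,0,190],"rotation":[0,0,0]},{"gripper":-1,"offset":[2,0,190],"rotation":[0,0,0]}]'; python3 -c "
from h import *
go(.4305,.3695,-.0034,.384)"
```

```text
t: 17.6
tool_pos: [0.4318, 0.3702, 0.0099]
tool_rot: [1.756, 2.604, 0.004]
contact_force: [0.0, 0.7, 0.7]
opening: 0.0851
grip_force: 0.0
offset [-0.1 -1.5 13.3] rot [ 0.0028 -0.0005  0.    ] t 17.6 pos [0.4318 0.3702 0.0099] F [0.  0.7 0.7] q [ 0.58  0.16  1.9  -0.    1.08  0.19] open 0.0851
```

```bash
python3 -m handwheel '[{"gripper":-1,"offset":[0,-1,5],"rotation":[0,0,0]},{"gripper":-1,"offset":[0,-1.5,10],"rotation":[0,0,0]},{"gripper":-1,"offset":[0,-1.5,13.5],"rotation":[0,0,0]},{"gripper":0.5,"offset":[0,-1.5,13.5],"rotation":[0,0,0]},{"gripper":0.5,"offset":[0,-1.5,13.5],"rotation":[0,0,0]},{"gripper":0.5,"offset":[0,-1.5,13.5],"rotation":[0,0,0]},{"gripper":0.5,"offset":[0,-1.5,13.5],"rotation":[0,0,0]},{"gripper":0.5,"offset":[0,-1.5,13.5],"rotation":[0,0,0]}]' 40; python3 -c "
from h import *
import cv2
d=shot('wrist','w7.png');go(.4305,.3695,-.0034,.384)
c=d['image'][70:170,190:370,::-1];cv2.imwrite('pics/w7c.png',cv2.resize(c,None,fx=4,fy=4,interpolation=cv2.INTER_CUBIC))
"
```

```text
t: 18.6
tool_pos: [0.4298, 0.3692, -0.0047]
tool_rot: [1.757, 2.604, 0.002]
contact_force: [1.3, 0.8, 3.1]
opening: 0.059
grip_force: 47.7
offset [ 0.1  0.7 -1.3] rot [ 0.0013 -0.0002 -0.    ] t 18.65 pos [ 0.4298  0.3692 -0.0047] F [1.4 0.3 3.5] q [ 0.58  0.18  1.9  -0.    1.06  0.19] open 0.0587
```

View pics/w7c.png

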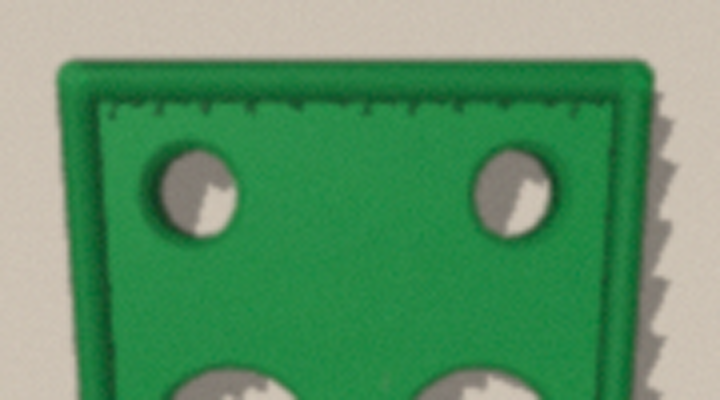

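The green tier is gripped. Its end edge at crop row 61 sits about 0.5 mm further out along tool x than the blue one did, so I'll aim the tool at (0.5455, 0.1268). Lifting and carrying.

```bash
python3 -m handwheel '[{"gripper":0.5,"offset":[0,0,-20],"rotation":[0,0,0]},{"gripper":0.5,"offset":[0,0,-60],"rotation":[0,0,0]},{"gripper":0.5,"offset":[0,0,-110],"rotation":[0,0,0]},{"gripper":0.5,"offset":[-10,0,-160],"rotation":[0,0,-0.1]},{"gripper":0.5,"offset":[-40,3,-190],"rotation":[0,0,-0.25]},{"gripper":0.5,"offset":[-85,6,-200],"rotation":[0,0,-0.4]},{"gripper":0.5,"offset":[-135,9,-200],"rotation":[0,0,-0.55]},{"gripper":0.5,"offset":[-185,12,-200],"rotation":[0,0,-0.7]}]'; python3 -c "
from h import *
go(.5455,.1268,.16,1.332)"
```

```text
t: 19.65
tool_pos: [0.5095, 0.2004, 0.1954]
tool_rot: [-0.749, -3.051, 0.0]
contact_force: [1.1, -0.0, -1.4]
opening: 0.0589
grip_force: 44.5
offset [-66.  -48.6  35.4] rot [-1.000e-04 -1.000e-04 -2.425e-01] t 19.65 pos [0.5095 0.2004 0.1954] F [ 1.1 -0.  -1.4] q [ 0.24 -0.11  1.83  0.    1.42 -0.85] open 0.0589
```

```bash
python3 -m handwheel '[{"gripper":0.5,"offset":[-25,-18,5],"rotation":[0,0,-0.1]},{"gripper":0.5,"offset":[-48,-35,12],"rotation":[0,0,-0.18]},{"gripper":0.5,"offset":[-62,-46,22],"rotation":[0,0,-0.23]},{"gripper":0.5,"offset":[-66,-49,32],"rotation":[0,0,-0.243]},{"gripper":0.5,"offset":[-66,-49,36],"rotation":[0,0,-0.243]},{"gripper":0.5,"offset":[-66,-49,36],"rotation":[0,0,-0.243]},{"gripper":0.5,"offset":[-66,-49,36],"rotation":[0,0,-0.243]},{"gripper":0.5,"offset":[-66,-49,36],"rotation":[0,0,-0.243]}]'; python3 -c "
from h import *
go(.5455,.1268,.102,1.332)"
```

```text
t: 20.65
tool_pos: [0.5453, 0.1281, 0.1593]
tool_rot: [0.381, 3.118, 0.0]
contact_force: [-0.3, 0.1, -1.1]
opening: 0.0588
grip_force: 44.5
offset [-0.5 -1.2 57.3] rot [ 0.0003  0.0007 -0.0045] t 20.65 pos [0.5453 0.1281 0.1593] F [-0.3  0.1 -1.1] q [ 0.1  -0.05  1.84  0.    1.35 -1.23] open 0.0588
```

```bash
python3 -m handwheel '[{"gripper":0.5,"offset":[0,-1,10],"rotation":[0,0,-0.004]},{"gripper":0.5,"offset":[0,-1,25],"rotation":[0,0,-0.004]},{"gripper":0.5,"offset":[-0.5,-1.2,40],"rotation":[0,0,-0.004]},{"gripper":0.5,"offset":[-0.5,-1.2,52],"rotation":[0,0,-0.004]},{"gripper":0.5,"offset":[-0.5,-1.2,60],"rotation":[0,0,-0.004]},{"gripper":0.5,"offset":[-0.5,-1.2,60],"rotation":[0,0,-0.004]},{"gripper":0.5,"offset":[-0.5,-1.2,60],"rotation":[0,0,-0.004]},{"gripper":0.5,"offset":[-0.5,-1.2,60],"rotation":[0,0,-0.004]}]'; python3 - <<'E'
from h import *
go(.5455,.1268,.0713,1.332)
d=ctrl.get_image('wrist')['image']
# holes: non-green blobs inside the plate's corner areas of the same crop; dark rod steel within
hsv=cv2.cvtColor(d,cv2.COLOR_RGB2HSV)
big=cv2.resize(hsv[70:170,190:370],None,fx=4,fy=4,interpolation=cv2.INTER_CUBIC)
for x0,x1 in((120,260),(450,590)):
    s=big[115:265,x0:x1]; h=(s[...,1]<90).astype(np.uint8)
    n,l,st,ce=cv2.connectedComponentsWithStats(h); k=1+st[1:,4].argmax()
    dark=((l==k)&(s[...,2]<115)); v,u=np.nonzero(dark)
    print('hole box',st[k]+[x0,115,0,0,0],'c',ce[k]+[x0,115],'dark',dark.sum(),(u.mean()+x0,v.mean()+115) if dark.any() else '')
    print(s[::8,::7,2]*(h[::8,::7]))
E
```

```text
t: 21.65
tool_pos: [0.5459, 0.1264, 0.0996]
tool_rot: [0.376, 3.118, 0.0]
contact_force: [0.1, 0.3, -2.1]
opening: 0.0585
grip_force: 44.4
offset [ 0.5  0.3 28.3] rot [ 0.0004  0.0013 -0.001 ] t 21.65 pos [0.5459 0.1264 0.0996] F [ 0.1  0.3 -2.1] q [ 0.09  0.02  1.88 -0.    1.24 -1.24] open 0.0585
hole box [ 182  148   53   83 3210] c [208.10841121 187.59127726] dark 663 (np.float64(219.9291101055807), np.float64(181.2443438914027))
[[  0   0   0   0   0   0   0   0   0   0   0   0   0   0   0   0   0   0
    0   0]
 [  0   0   0   0   0   0   0   0   0   0   0   0   0   0   0   0   0   0
    0   0]
 [  0   0   0   0   0   0   0   0   0   0   0   0   0   0   0   0   0   0
    0   0]
 [  0   0   0   0   0   0   0   0   0   0   0   0   0   0   0   0   0   0
    0   0]
 [  0   0   0   0   0   0   0   0   0   0   0   0   0   0   0   0   0   0
    0   0]
 [  0   0   0   0   0   0   0   0   0   0 180 238 241 152   0   0   0   0
    0   0]
 [  0   0   0   0   0   0   0   0   0   0 223 242 210 109  97   0   0   0
    0   0]
 [  0   0   0   0   0   0   0   0   0 142 224 238 123 112 112 101   
[... 2007 characters left out ...]
   0   0
    0   0]
 [  0   0   0   0 145 154 139 134 188 230 235 174   0   0   0   0   0   0
    0   0]
 [  0   0   0   0 147 184 187 197 245 233 168 130   0   0   0   0   0   0
    0   0]
 [  0   0   0   0   0 168 182 177 176 151   0   0   0   0   0   0   0   0
    0   0]
 [  0   0   0   0   0   0 147 135 117   0   0   0   0   0   0   0   0   0
    0   0]
 [  0   0   0   0   0   0   0   0   0   0   0   0   0   0   0   0   0   0
    0   0]
 [  0   0   0   0   0   0   0   0   0   0   0   0   0   0   0   0   0   0
    0   0]
 [  0   0   0   0   0   0   0   0   0   0   0   0   0   0   0   0   0   0
    0   0]
 [  0   0   0   0   0   0   0   0   0   0   0   0   0   0   0   0   0   0
    0   0]]
```

The green hole centres are at about row 189 with a column midpoint of 356. The rod tips are at about row 180 with a midpoint of 361. The tool therefore needs about +0.9 mm in x and +0.4 mm in y, which puts it close to where the blue tier seated.

```bash
python3 -m handwheel '[{"gripper":0.5,"offset":[0.5,0.2,0],"rotation":[0,0,0]},{"gripper":0.5,"offset":[0.9,0.4,0],"rotation":[0,0,0]},{"gripper":0.5,"offset":[0.9,0.4,2],"rotation":[0,0,0]},{"gripper":0.5,"offset":[0.9,0.4,4],"rotation":[0,0,0]},{"gripper":0.5,"offset":[0.9,0.4,6],"rotation":[0,0,0]},{"gripper":0.5,"offset":[0.9,0.4,8],"rotation":[0,0,0]},{"gripper":0.5,"offset":[0.9,0.4,9],"rotation":[0,0,0]},{"gripper":0.5,"offset":[0.9,0.4,9],"rotation":[0,0,0]}]'; python3 - <<'E'
from h import *
go(.5451,.127,.0713,1.332);print(ctrl.get_obs()['wrist_torque'])
E
```

```text
t: 22.7
tool_pos: [0.5445, 0.1269, 0.0897]
tool_rot: [-0.376, -3.119, 0.0]
contact_force: [-0.2, -0.3, -1.5]
opening: 0.0592
grip_force: 44.5
offset [-0.6  0.2 18.4] rot [-0.0001 -0.0002 -0.001 ] t 22.7 pos [0.5445 0.1269 0.0897] F [-0.2 -0.3 -1.5] q [ 0.1   0.03  1.89  0.    1.23 -1.24] open 0.0592
[ 0.01018323  0.05007815 -0.03366752]
```

No contact with the tips entered. Continuing.

```bash
python3 -m handwheel '[{"gripper":0.5,"offset":[-0.3,0,2],"rotation":[0,0,0]},{"gripper":0.5,"offset":[-0.3,0.1,4.5],"rotation":[0,0,0]},{"gripper":0.5,"offset":[-0.3,0.1,7],"rotation":[0,0,0]},{"gripper":0.5,"offset":[-0.3,0.1,9.5],"rotation":[0,0,0]},{"gripper":0.5,"offset":[-0.3,0.1,12],"rotation":[0,0,0]},{"gripper":0.5,"offset":[-0.3,0.1,14.5],"rotation":[0,0,0]},{"gripper":0.5,"offset":[-0.3,0.1,16],"rotation":[0,0,0]},{"gripper":0.5,"offset":[-0.3,0.1,16],"rotation":[0,0,0]}]'; python3 - <<'E'
from h import *
go(.5449,.1269,.0713,1.332);print(ctrl.get_obs()['wrist_torque'])
E
```

```text
t: 23.7
tool_pos: [0.5448, 0.127, 0.0737]
tool_rot: [-0.376, -3.119, 0.0]
contact_force: [0.6, 0.3, -3.1]
opening: 0.0589
grip_force: 44.5
offset [-0.1 -0.   2.4] rot [-0.0001 -0.0003 -0.001 ] t 23.7 pos [0.5448 0.127  0.0737] F [ 0.6  0.3 -3.1] q [ 0.1   0.05  1.89 -0.    1.2  -1.24] open 0.0589
[-0.02535257  0.05236114 -0.03559874]
```

```bash
python3 -m handwheel '[{"gripper":0.5,"offset":[0,0,0.7],"rotation":[0,0,0]},{"gripper":0.5,"offset":[0,0,1.4],"rotation":[0,0,0]},{"gripper":0.5,"offset":[0,0,2],"rotation":[0,0,0]},{"gripper":0.5,"offset":[0,0,2.5],"rotation":[0,0,0]},{"gripper":0.5,"offset":[0,0,2.8],"rotation":[0,0,0]},{"gripper":0.5,"offset":[0,0,2.8],"rotation":[0,0,0]},{"gripper":0.5,"offset":[0,0,2.8],"rotation":[0,0,0]},{"gripper":0.5,"offset":[0,0,2.8],"rotation":[0,0,0]}]'; python3 - <<'E'
from h import *
go(.5449,.1269,.0713,1.332);print(ctrl.get_obs()['wrist_torque'])
E
```

```text
t: 24.7
tool_pos: [0.5449, 0.127, 0.0712]
tool_rot: [0.376, 3.119, -0.0]
contact_force: [-1.3, -0.5, 1.3]
opening: 0.0586
grip_force: 44.7
offset [-0.  -0.1 -0.1] rot [-0.     0.    -0.001] t 24.7 pos [0.5449 0.127  0.0712] F [-1.3 -0.5  1.3] q [ 0.1   0.05  1.89 -0.    1.19 -1.24] open 0.0586
[-0.02844318  0.28106348  0.00938131]
```

Seated at the expected height, with contact starting there. Releasing and rising.

```bash
python3 -m handwheel '[{"gripper":-1,"offset":[0,0,3],"rotation":[0,0,0]},{"gripper":-1,"offset":[0,0,3],"rotation":[0,0,0]},{"gripper":-1,"offset":[0,0,3],"rotation":[0,0,0]},{"gripper":-1,"offset":[0,0,-10],"rotation":[0,0,0]},{"gripper":-1,"offset":[0,0,-45],"rotation":[0,0,0]},{"gripper":-1,"offset":[0,0,-90],"rotation":[0,0,0]},{"gripper":-1,"offset":[0,0,-130],"rotation":[0,0,0]},{"gripper":-1,"offset":[0,0,-150],"rotation":[0,0,0]}]'; python3 -m handwheel '[{"gripper":-1,"offset":[0,0,0],"rotation":[0,0,0]},{"gripper":-1,"offset":[0,0,0],"rotation":[0,0,0]},{"gripper":-1,"offset":[0,0,0],"rotation":[0,0,0]},{"gripper":-1,"offset":[0,0,0],"rotation":[0,0,0]},{"gripper":-1,"offset":[0,0,0],"rotation":[0,0,0]},{"gripper":-1,"offset":[0,0,0],"rotation":[0,0,0]},{"gripper":-1,"offset":[0,0,0],"rotation":[0,0,0]},{"gripper":-1,"offset":[0,0,0],"rotation":[0,0,0]}]'; python3 - <<'E'
from h import *
d=shot('wrist','w9.png');print(tier(d,'green',.088))
s=shot('scene','s9.png')
# levelness/height: green corners seen vs predicted for the seated pose, in the scene view
hsv=cv2.cvtColor(s['image'],cv2.COLOR_RGB2HSV)
M=np.array([(a*88,b*30,88) for a,b in((-1,-1),(-1,1),(1,1),(1,-1))])/1e3
p=proj(s,R.from_euler('z',-.239).apply(M)+[.5447,.127,0]);print(p.round(1))
m=cv2.inRange(hsv,(50,90,25),(85,255,255));x0,y0=(p.min(0)-25).astype(int);x1,y1=(p.max(0)+25).astype(int)
c=m[y0:y1,x0:x1];pts=cv2.findNonZero(c).reshape(-1,2)+[x0,y0]
for f in((1,0),(-1,0),(0,1),(0,-1)):print(pts[(pts@np.array(f)).argmax()])
E
```

```text
t: 25.7
tool_pos: [0.5462, 0.1271, 0.2251]
tool_rot: [0.375, 3.114, 0.002]
contact_force: [0.4, -0.0, -0.3]
opening: 0.0852
grip_force: 0.0
t: 26.7
tool_pos: [0.5449, 0.127, 0.2211]
tool_rot: [0.376, 3.119, -0.0]
contact_force: [0.3, 0.1, -0.2]
opening: 0.0851
grip_force: 0.0
(array([0.54352502, 0.12732062]), array([ 58.96914673, 173.1680603 ]), np.float32(-0.23928711))
[[238.  215.6]
 [234.1 201.7]
 [301.2 193. ]
 [307.7 206.1]]
[307 206]
[236 203]
[239 219]
[301 194]
```

The green tier's corners in the scene view match the predicted seated pose to within a pixel or two, and the wrist view agrees. Handing in.

```bash
python3 -c "
from station import ctrl
print(ctrl.finish_job())"
```

```text
the job is handed in; nothing more can be done
None
```

The rack is back together: the blue tier is on the grey collars and the green tier is on the white sleeves, both lowered and released, and I handed the job in at about 27 s (no verdict was returned).

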